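# Lay out the green plaster tests from pale to dark

## Task

Line up the four green plaster test lumps on the four ring marks of the brown swatch board in order of shade: the palest on the mark next to the white swatch, then darker and darker to the darkest on the mark next to the black swatch. Set each one down gently without dropping it, upright and well centred on its mark, and leave the violet and the blue lumps where they stand.

Things in the scene. Friction and masses are not known exactly. Their poses are not given: they have to be found in the camera images.
- palest: Cast plaster test lump, a short upright cylinder with a rounded top, 36 mm in diameter (straight sides up to 27 mm), 39 mm high, about 70 g; origin at the centre of its underside, z up. It starts upright among the other lumps on a pale 4 mm thick card mat, gaps of 25 mm or more to all around it. Colour: very pale mint green, the lightest of the four greens.
- light: Cast plaster test lump, a short upright cylinder with a rounded top, 36 mm in diameter (straight sides up to 27 mm), 39 mm high, about 70 g; origin at the centre of its underside, z up. It starts upright among the other lumps on a pale 4 mm thick card mat, gaps of 25 mm or more to all around it. Colour: light leaf green, the second lightest of the four greens.
- medium: Cast plaster test lump, a short upright cylinder with a rounded top, 36 mm in diameter (straight sides up to 27 mm), 39 mm high, about 70 g; origin at the centre of its underside, z up. It starts upright among the other lumps on a pale 4 mm thick card mat, gaps of 25 mm or more to all around it. Colour: deep mid green, the second darkest of the four greens.
- darkest: Cast plaster test lump, a short upright cylinder with a rounded top, 36 mm in diameter (straight sides up to 27 mm), 39 mm high, about 70 g; origin at the centre of its underside, z up. It starts upright among the other lumps on a pale 4 mm thick card mat, gaps of 25 mm or more to all around it. Colour: green-black, the darkest of the four greens.
- violet: Cast plaster test lump, a short upright cylinder with a rounded top, 36 mm in diameter (straight sides up to 27 mm), 39 mm high, about 70 g; origin at the centre of its underside, z up. It starts upright among the other lumps on a pale 4 mm thick card mat, gaps of 25 mm or more to all around it. Colour: violet; not one of the greens, to be left where it is.
- blue: Cast plaster test lump, a short upright cylinder with a rounded top, 36 mm in diameter (straight sides up to 27 mm), 39 mm high, about 70 g; origin at the centre of its underside, z up. It starts upright among the other lumps on a pale 4 mm thick card mat, gaps of 25 mm or more to all around it. Colour: strong blue; not one of the greens, to be left where it is.
- spot1: Flat cream mark in a brown ring, 48 mm across, on the fixed brown swatch board (350 x 110 mm, top 8 mm above the bench), 1 black dot beside it: the end place, next to the white swatch. Origin: its centre on the board's top, z up, y along the row from white to black swatch; marks are 72 mm apart; dots 41 mm from the centre towards +x.
- spot2: Flat cream mark in a brown ring, 48 mm across, on the fixed brown swatch board (350 x 110 mm, top 8 mm above the bench), 2 black dots beside it: the second place from the white swatch. Origin: its centre on the board's top, z up, y along the row from white to black swatch; marks are 72 mm apart; dots 41 mm from the centre towards +x.
- spot3: Flat cream mark in a brown ring, 48 mm across, on the fixed brown swatch board (350 x 110 mm, top 8 mm above the bench), 3 black dots beside it: the third place from the white swatch. Origin: its centre on the board's top, z up, y along the row from white to black swatch; marks are 72 mm apart; dots 41 mm from the centre towards +x.
- spot4: Flat cream mark in a brown ring, 48 mm across, on the fixed brown swatch board (350 x 110 mm, top 8 mm above the bench), 4 black dots beside it: the other end place, next to the black swatch. Origin: its centre on the board's top, z up, y along the row from white to black swatch; marks are 72 mm apart; dots 41 mm from the centre towards +x.
Things that resemble listed ones, but are neither listed nor needed, are in the scene too. What is meant by the palest is not pink or yellow, and is the smaller of those in its own colour.

How it is judged (in metres and radians):
At the end, for the whole second after the job is handed in: Each green lump stands upright (within about 7 degrees) on the board, its centre within 12 mm of the centre of its mark: palest on spot1, light on spot2, medium on spot3, darkest on spot4; all are released and at rest; the violet and the blue lumps stand upright within 15 mm of where they were (horizontal distance between palest and spot1 below 0.012 m and z of palest in the frame of spot1 between -0.004 and 0.005 m and angle between each of palest, light, medium, darkest, violet, blue's own z axis and vertical below 0.12 rad and linear speed of each of palest, light, medium, darkest below 0.01 m/s and horizontal distance between light and spot2 below 0.012 m and z of light in the frame of spot2 between -0.004 and 0.005 m and horizontal distance between medium and spot3 below 0.012 m and z of medium in the frame of spot3 between -0.004 and 0.005 m and horizontal distance between darkest and spot4 below 0.012 m and z of darkest in the frame of spot4 between -0.004 and 0.005 m and distance of each of violet, blue from where it was at the start of the episode below 0.015 m); the robot touches nothing.
It fails at once if the violet or the blue lump is pushed or carried more than 15 mm from where it stood (distance of any of violet, blue from where it was at the start of the episode above 0.015 m).
It fails at once if the palest lump is dropped: it falls free of the gripper faster than 0.8 m/s (a fall of about 3 cm) (linear speed of palest above 0.8 m/s and contact force between the fingers and palest below 0.02 N).
It fails at once if the light lump is dropped: it falls free of the gripper faster than 0.8 m/s (a fall of about 3 cm) (linear speed of light above 0.8 m/s and contact force between the fingers and light below 0.02 N).
It fails at once if the medium lump is dropped: it falls free of the gripper faster than 0.8 m/s (a fall of about 3 cm) (linear speed of medium above 0.8 m/s and contact force between the fingers and medium below 0.02 N).
It fails at once if the darkest lump is dropped: it falls free of the gripper faster than 0.8 m/s (a fall of about 3 cm) (linear speed of darkest above 0.8 m/s and contact force between the fingers and darkest below 0.02 N).
It also fails if it takes over 96 s, if anything falls off the work surface, if the arm or the gripper's body presses on something with over 40 N, if the wrist force passes 120 N, or if a joint passes its speed limit or range.

## Robot

A 6-joint arm with a two-finger parallel gripper is mounted at the origin on the work surface. World frame = base frame: x ahead of the robot, y to its left, z up, the work surface at z = 0. Lengths are in mm, angles in degrees, forces in N, time in s.
With the tool pointing down it reaches from about 300 to 850 mm from the base axis. Payload 4.2 kg.
Tool frame: the origin (TCP) lies at the very end of the fingers, on their centre line; the grasp point (between the pads) lies env.grip_point_offset behind it (env.grip_point_offset is the distance from the TCP to the grasp point, in mm); z points along the fingers, y is the direction in which the jaws open and shut (so a half turn about z gives the same grasp; the last joint's range is limited). The gripper opens to 91 mm and grips with 3 to 60 N. Pads are 32 mm wide; open, the fingers measure 118 mm over their backs; the gripper's body (76 mm by 178 mm) begins 60 mm behind the grasp point.
Start: joints at [75.688, 18.312, 89.639, -0, 72.044, -1.146], TCP at [130.976, 559.9, 213.976] pointing down, gripper open.
Joint ranges: [-177.97, 177.97], [-48.28, 115.42], [12.27, 149.76], [-77.06, 257.06], [2.81, 150.46], [-146.56, 146.56]. Speed limits (degrees/s): [147.25, 147.25, 180, 180, 180, 180].

## Interface

Orientations are given as [roll, pitch, yaw] about the fixed x, y, z axes, in that order (R = Rz(yaw) Ry(pitch) Rx(roll)).
In Python, from workcell import env, grab_frame, camera_params gives the robot as it stands. The module is installed in compiled form; this text tells all that it offers.
- The arm moves only by the shell command python3 -m creep 'ROWS' [OPENING] [FORCE]. ROWS is a JSON object of lists of equal length, an entry for each row: "offset": the shift along the tool's x, y, z in m, a list of three; "rotation": the turn, a rotation vector about the tool's x, y, z in degrees, a list of three. A call has 1 to 5 rows; each row shifts and turns the commanded pose from where the row before left it, along the tool's axes as they then stand; what a row does not reach is not made up. A row lasts 1/8 s, in which the tool goes at most 62.5 mm and 10.7 degrees, less where a joint would pass 70% of its speed; a pose out of reach is approached as far as the arm can. A call is refused whole if a number of a shift passes 0.0625 or a number of a turn 10.7, either way. A call with a gripper value outside its range is refused whole. OPENING is the closure, from 0 (fully open) to 1 (shut), set as the call begins (- or left out, the last holds). The fingers move at their own pace and stop on an object; FORCE is the grip in N (left out, the last holds). Time passes only in rows, so rows that do not move let the fingers close. It gives the time, the measured TCP pose, the force and the opening at its end, in the units of the state.
- env.state(): the state, without advancing time (a new reading comes with each control period).
- grab_frame(name): name is "scene" or "top" or "wrist"; returns the picture (480x640x3 uint8, red, green, blue); there is no depth.
- camera_params(name): a dict with "mtx" (3x3 intrinsics, pixels), "k1" (the pictures are not rectified: a ray, as slopes to the right and down, at radius r is drawn at 1 + k1 r^2 times it, then the intrinsics apply), "R" (3x3) and "t" (3): a world point X has camera coordinates R X + t. Camera axes: x right, y down, z forward; pixel columns grow to the right and rows downward; lengths in mm; the calibration is good to about 2 mm. A picture is of the moment at which its call begins: read the wrist's pose just before it. camera_params takes no time and is no camera call; for the wrist camera it gives the pose at the moment of the call.
- env.job_done(): hands the job in, once; it reports no verdict.
The state is a dict: "time_s": time; "qpos": joint angles; "qvel": joint speeds; "effort": joint torques, N m; "ee_pos": TCP position; "ee_rot": TCP orientation; "force": force on the tool from outside, world axes, zero at the start; "torque": the same for the moment, N m; "gripper_width": finger opening in mm.
Only numpy, scipy, OpenCV 4.12 (cv2) and the standard library are available. Lean on these libraries where they do the work, as an engineer would, in place of code of your own. Each camera call takes 0.05 s, during which the arm holds its last target.

## Working session

There is one attempt and no reset: what is moved stays moved. The work goes in short steps, Python scripts to look and compute and a shell command to move; the robot and the scene stay as the last step left them, time stands still between calls to the robot, and variables do not carry over. Pictures are saved under pics/ and viewed, and the job is handed in when it is done.

```bash
mkdir -p pics; cat > h.py <<'E'
import numpy as np, cv2
from workcell import env, grab_frame, camera_params
def save(n,f): cv2.imwrite('pics/'+n+'.png', f[:,:,::-1])
def cast(p,u,v,z):
    m=np.array(p['mtx']);R=np.array(p['R']);t=np.array(p['t'])
    d=np.array([(u-m[0,2])/m[0,0],(v-m[1,2])/m[1,1]]);s=d.copy()
    for _ in range(20): s=d/(1+p['k1']*(s@s))
    r=R.T@np.array([s[0],s[1],1]); c=-R.T@t
    return c+r*(z-c[2])/r[2]
E
python3 - <<'E'
from h import *
print(env.state(), env.grip_point_offset)
for n in ['scene','top','wrist']:
    p=camera_params(n); save(n+'0',grab_frame(n)); print(n,p)
E
```

```text
{'time_s': 0.0, 'qpos': array([ 7.56899381e+01,  1.83501730e+01,  8.97060872e+01, -3.77594300e-04,
        7.20451053e+01, -1.14526381e+00]), 'qvel': array([-0.00846444, -0.02982445, -0.01649367, -0.06835743, -0.07193323,
        0.04246353]), 'effort': array([-3.45642020e-04, -4.12478149e+01, -2.31969774e+01,  7.26699340e-02,
        4.58683167e-02, -1.80786601e-04]), 'ee_pos': array([130.82589697, 559.39244049, 213.13717439]), 'ee_rot': array([-1.79898648e+02, -1.66709309e-03,  1.66835317e+02]), 'force': array([-0.46833582,  0.65997719, -0.32292496]), 'torque': array([0.00773567, 0.02458929, 0.00740167]), 'gripper_width': 91.4190894451276} 18.8
scene {'mtx': array([[539.36233071,   0.        , 321.65932376],
       [  0.        , 539.36233071, 242.86304573],
       [  0.        ,   0.        ,   1.        ]]), 'k1': -0.08416781249580155, 'R': array([[ 0.50007253,  0.86586826,  0.01412845],
       [ 0.57984984, -0.32267898, -0.74809922],
       [-0.64319642,  0.38229625, -0.66343647]]), 't': array([-228.14641829, -289.58170939, 1348.86852355])}
top {'mtx': array([[447.05723265,   0.        , 316.43398608],
       [  0.        , 447.05723265, 240.26431987],
       [  0.        ,   0.        ,   1.        ]]), 'k1': -0.04588582595293573, 'R': array([[ 0.00534604, -0.99998145, -0.00291842],
       [-0.99075692, -0.0049011 , -0.13556068],
       [ 0.13554387,  0.00361616, -0.99076475]]), 't': array([-75.22854237, 512.04209764, 993.28992198])}
wrist {'mtx': array([[400.47171908,   0.        , 316.01948976],
       [  0.        , 400.47171908, 240.61385138],
       [  0.        ,   0.        ,   1.        ]]), 'k1': -0.042787454558770754, 'R': array([[ 0.22640535,  0.97403102, -0.00204517],
       [ 0.94093443, -0.21816865,  0.2589302 ],
       [ 0.25175985, -0.06054755, -0.96589387]]), 't': array([-573.64386083,  -29.97900368,  389.89176171])}
```

View pics/top0.png

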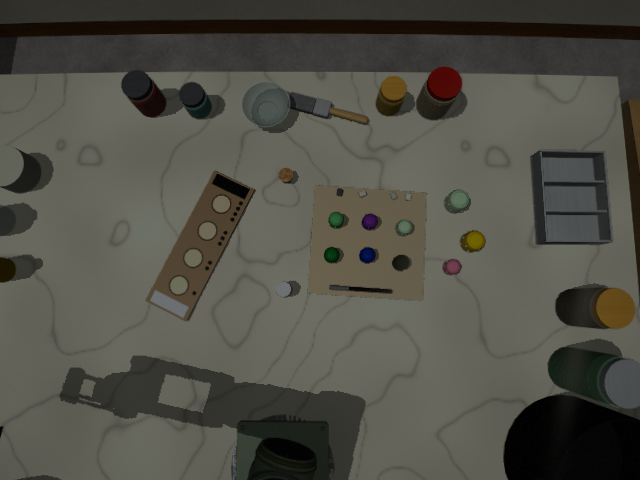

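View pics/scene0.png

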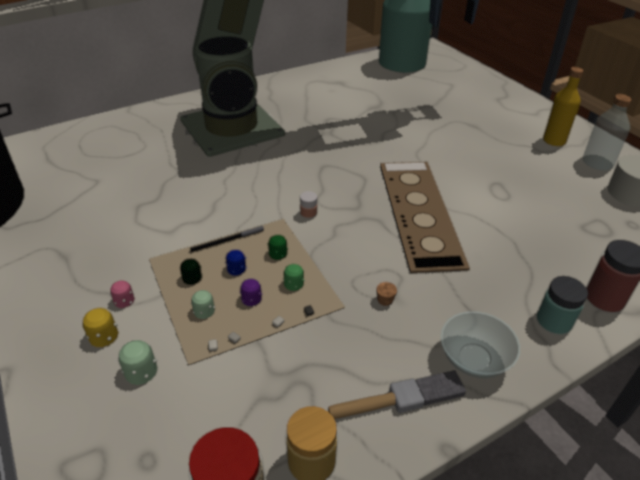

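View pics/wrist0.png

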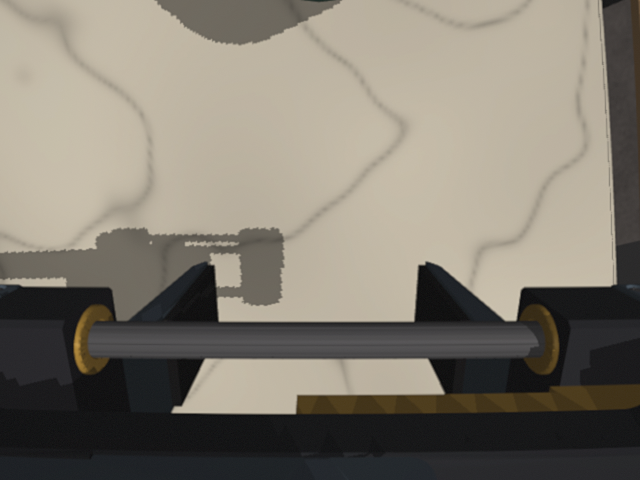

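```bash
cat > meas.py <<'E'
from h import *
def blob(hsv,u,v,r,cond):
    m=np.zeros(hsv.shape[:2],np.uint8); m[cond]=255
    w=np.zeros_like(m); cv2.circle(w,(u,v),r,255,-1); m&=w
    n,l,s,c=cv2.connectedComponentsWithStats(m)
    i=1+np.argmax(s[1:,4]); return c[i],s[i]
E
python3 - <<'E'
from meas import *
f=cv2.imread('pics/top0.png')
c=cv2.resize(f[170:330,130:480],None,fx=2.28,fy=2.28,interpolation=cv2.INTER_CUBIC); c=np.clip(c*1.6,0,255).astype(np.uint8);cv2.imwrite('pics/crop0.png',c)
hsv=cv2.cvtColor(f,cv2.COLOR_BGR2HSV)
for n,(u,v) in dict(light=(336,219),violet=(370,221),palest=(404,228),medium=(332,255),blue=(368,255),darkest=(401,262),s1=(179,285),s2=(193,257),s3=(207,231),s4=(221,204),mat=(350,275),board=(200,270),shadow=(415,268),big=(458,200)).items(): print(n,hsv[v,u],f[v,u])
E
```

```text
light [ 64 139  92] [49 92 42]
violet [139 179  77] [77 23 57]
palest [ 58  41 112] [ 94 112  95]
medium [ 67 219  56] [19 56  8]
blue [114 245  74] [74 17  3]
darkest [43 82 28] [19 28 24]
s1 [ 30  44 109] [ 90 109 109]
s2 [ 27  49 109] [ 88 107 109]
s3 [ 25  54 109] [ 86 105 109]
s4 [ 22  61 109] [ 83 102 109]
mat [ 20  67 103] [ 76  94 103]
board [ 17 100  82] [50 68 82]
shadow [ 21  66 100] [ 74  92 100]
big [ 59  46 111] [ 91 111  92]
```

View pics/crop0.png

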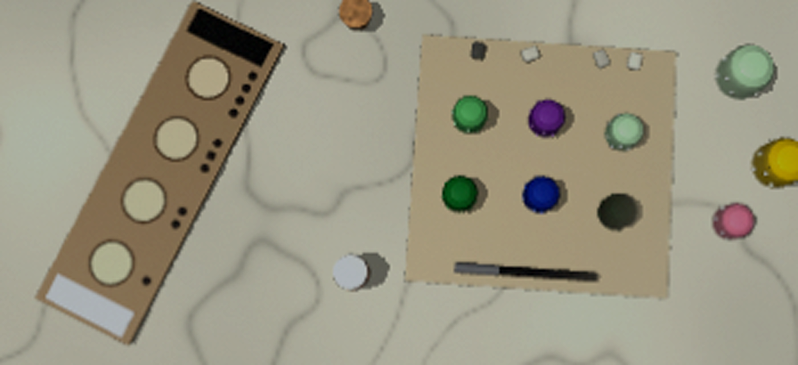

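```bash
python3 - <<'E'
from meas import *
seeds={'top':dict(light=(336,219),violet=(370,221),palest=(404,228),medium=(332,255),blue=(368,255),darkest=(401,262)),
'scene':dict(light=(293,277),violet=(251,292),palest=(203,304),medium=(278,247),blue=(236,262),darkest=(191,271))}
P={n:camera_params(n) for n in seeds}; pts={}
for n in seeds:
    f=cv2.imread(f'pics/{n}0.png'); hsv=cv2.cvtColor(f,cv2.COLOR_BGR2HSV); H,S,V=[hsv[:,:,i].astype(int) for i in range(3)]
    for k,(u,v) in seeds[n].items():
        cond={'light':(H>48)&(H<85)&(S>60),'medium':(H>48)&(H<85)&(S>90),'palest':(H>42)&(H<85)&(S>20),'violet':(H>125)&(H<160)&(S>80),'blue':(H>100)&(H<125)&(S>100),'darkest':(V<42)}[k]
        c,s=blob(hsv,u,v,22,cond); pts[n,k]=c
        print(n,k,c.round(1),s, cast(P[n],*c,24).round(1))
f=cv2.imread('pics/top0.png');hsv=cv2.cvtColor(f,cv2.COLOR_BGR2HSV)
for n in ['top','scene']:
  f=cv2.imread(f'pics/{n}0.png');g=f[:,:,1].astype(int)
  sd=[(179,285),(193,257),(207,231),(221,204)] if n=='top' else [(410,179),(417,198),(425,220),(433,244)]
  for i,(u,v) in enumerate(sd):
    c,s=blob(f,u,v,16,g>(90 if n=='top' else g[v,u]*.85)); print(n,'spot',i+1,c.round(1),s,cast(P[n],*c,8).round(1))
E
```

```text
top light [335.8 219.6] [328 212  16  16 198] [ 562.9 -117.6   24. ]
top violet [369.3 221.3] [362 214  16  16 194] [ 559.3 -195.9   24. ]
top palest [403.4 227.2] [395 220  17  16 200] [ 545.7 -275.6   24. ]
top medium [331.3 254.5] [324 247  16  15 185] [ 480.9 -107.1   24. ]
top blue [366.8 254.8] [359 247  16  16 191] [ 480.6 -189.4   24. ]
top darkest [400.3 262.1] [392 255  17  16 206] [ 463.9 -266.6   24. ]
scene light [293.2 277. ] [284 264  19  27 430] [ 564.9 -119.5   24. ]
scene violet [250.5 292.1] [241 279  20  27 442] [ 561.5 -198.1   24. ]
scene palest [202.4 304.1] [192 291  22  28 486] [ 547.8 -277.8   24. ]
scene medium [277.3 246.9] [269 235  18  25 358] [ 482.5 -108.9   24. ]
scene blue [235.4 262.2] [227 250  18  25 383] [ 482.8 -191.4   24. ]
scene darkest [190.3 271.8] [181 259  20  26 415] [ 466.9 -269.4   24. ]
top spot 1 [178.4 285. ] [170 277  17  17 225] [408.8 250.2   8. ]
top spot 2 [192.7 257.4] [185 250  17  16 218] [473.8 219.    8. ]
top spot 3 [206.9 230.4] [199 223  17  16 219] [538.5 187.8   8. ]
top spot 4 [220.9 203.6] [213 196  17  16 215] [603.5 156.7   8. ]
scene spot 1 [409.4 178. ] [401 174  18   9 132] [404.7 252.1   8. ]
scene spot 2 [416.2 197.9] [407 193  19  11 160] [470.1 220.5   8. ]
scene spot 3 [423.7 219.7] [414 214  20  12 186] [535.2 189.2   8. ]
scene spot 4 [431.9 243.9] [422 238  21  13 216] [600.7 157.5   8. ]
```

```bash
cat > to.py <<'E'
import sys
from h import *
s=env.state(); t=np.array([float(a) for a in sys.argv[1:4]])
from scipy.spatial.transform import Rotation as Ro
R=Ro.from_euler('xyz',s['ee_rot'],degrees=True).as_matrix()
yaw=np.radians(s['ee_rot'][2]); 
X=np.array([np.cos(yaw),np.sin(yaw),0]);Y=np.array([np.sin(yaw),-np.cos(yaw),0]);Z=np.array([0,0,-1])
d=t-s['ee_pos']; m=np.array([X@d,Y@d,Z@d]); n=max(1,int(np.ceil(np.linalg.norm(m)/55)))
print('t',round(s['time_s'],2),'pos',s['ee_pos'].round(1),'rot',s['ee_rot'].round(2),'q',s['qpos'].round(0),'w',round(s['gripper_width'],1),'F',s['force'].round(1)); print('tool mm',m.round(1),'n',n,'per row m',(m/n/1000).round(4))
E
python3 to.py 564 -118.5 130
python3 -m creep '{"offset":[[-0.0384,-0.0375,0.0056],[-0.0384,-0.0375,0.0056],[-0.0384,-0.0375,0.0056],[-0.0384,-0.0375,0.0056],[-0.0384,-0.0375,0.0056]],"rotation":[[0,0,0],[0,0,0],[0,0,0],[0,0,0],[0,0,0]]}' 0.32 25; python3 to.py 564 -118.5 130
```

```text
t 0.15 pos [130.9 559.5 213.3] rot [-179.92   -0.    166.83] q [76. 18. 90.  0. 72. -1.] w 91.6 F [ 0.1  0.1 -0.1]
tool mm [-576.2 -561.5   83.3] n 15 per row m [-0.0384 -0.0374  0.0056]
time_s: 0.78
ee_pos: [275.8, 332.0, 185.7]
ee_rot: [180.0, 0.0, 166.9]
force: [0.4, -0.5, -0.4]
gripper_width: 61.9
t 0.78 pos [275.8 332.  185.7] rot [1.7999e+02 1.0000e-02 1.6686e+02] q [ 49.   7. 110.  -0.  64. -28.] w 61.9 F [ 0.4 -0.5 -0.4]
tool mm [-383.  -373.3   55.7] n 10 per row m [-0.0383 -0.0373  0.0056]
```

```bash
python3 -m creep '{"offset":[[-0.0383,-0.0374,0.0056],[-0.0383,-0.0374,0.0056],[-0.0383,-0.0374,0.0056],[-0.0383,-0.0374,0.0056],[-0.0383,-0.0374,0.0056]],"rotation":[[0,0,0],[0,0,0],[0,0,0],[0,0,0],[0,0,0]]}' >/dev/null
python3 -m creep '{"offset":[[-0.0383,-0.0374,0.0056],[-0.0383,-0.0374,0.0056],[-0.0383,-0.0374,0.0056],[-0.0383,-0.0374,0.0056],[-0.0383,-0.0374,0.0056]],"rotation":[[0,0,0],[0,0,0],[0,0,0],[0,0,0],[0,0,0]]}' >/dev/null
python3 -m creep '{"offset":[[0,0,0],[0,0,0]],"rotation":[[0,0,0],[0,0,0]]}' >/dev/null
python3 to.py 564 -118.5 130
cat > w.py <<'E'
import sys
from h import *
p=camera_params('wrist'); f=grab_frame('wrist'); save(sys.argv[1],f)
import pickle; pickle.dump(p,open('pics/'+sys.argv[1]+'.pkl','wb'))
E
python3 w.py w1
```

```text
t 2.27 pos [ 562.2 -117.5  129.4] rot [ 1.7997e+02 -1.1000e-01  1.6680e+02] q [-13.  22.  97.   0.  61. -90.] w 61.8 F [0.6 1.  0.3]
tool mm [-2.  -0.6 -0.6] n 1 per row m [-0.002  -0.0006 -0.0006]
```

View pics/w1.png

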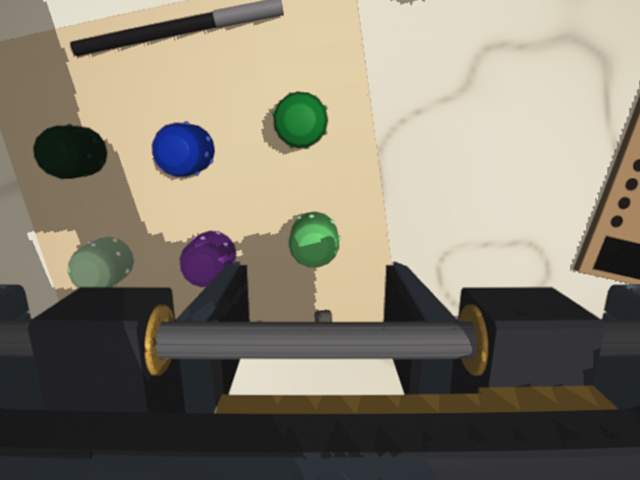

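```bash
python3 - <<'E'
from meas import *
import pickle
p=pickle.load(open('pics/w1.pkl','rb'))
f=cv2.imread('pics/w1.png'); hsv=cv2.cvtColor(f,cv2.COLOR_BGR2HSV); H,S,V=[hsv[:,:,i].astype(int) for i in range(3)]
print('cam',(-np.array(p['R']).T@p['t']).round(1), 'tip mid', cast(p,314,240,24).round(1))
for k,(u,v),cond in [('light',(314,240),(H>48)&(H<85)&(S>100)),('medium',(300,120),(H>48)&(H<85)&(S>120)),('blue',(183,150),(H>100)&(H<125)&(S>100)),('darkest',(70,152),(V<65)&(S>90)),('palest',(100,264),(H>42)&(H<85)&(S>20)),('violet',(207,259),(H>125)&(H<160)&(S>80))]:
    c,s=blob(hsv,u,v,45,cond); print(k,c.round(1),s,cast(p,*c,24).round(1))
for z in (6,24,80): 
    R=np.array(p['R']);x=R@np.array([562.2,-117.5,z+0.])+p['t'];print(z,x[:2]/x[2]*400+[316,240])
E
```

```text
cam [ 491.5 -101.5  299.5] tip mid [ 562.1 -119.4   24. ]
light [313.7 240. ] [ 290  213   48   54 2008] [ 562.1 -119.7   24. ]
medium [300.1 119.3] [ 272   92   55   56 2249] [ 479.7 -109.5   24. ]
blue [182.5 149.1] [ 153  122   61   54 2587] [ 480.1 -191.5   24. ]
darkest [ 68.8 151.3] [  34  125   72   53 2813] [ 462.9 -268.5   24. ]
palest [ 99.7 264.1] [  68  237   65   52 2486] [ 544.3 -276.5   24. ]
violet [206.4 257.5] [ 180  232   55   55 2138] [ 557.3 -198.2   24. ]
6 [316.58658694 232.802747  ]
24 [316.62249479 238.86329119]
80 [316.76882808 263.56149487]
```

```bash
python3 -m creep '{"offset":[[-0.0011,-0.0013,0.03],[0,0,0.04],[0,0,0.035],[0,0,0.017],[0,0,0]],"rotation":[[0,0,0],[0,0,0],[0,0,0],[0,0,0],[0,0,0]]}' ; python3 to.py 563 -119 7
```

```text
time_s: 2.95
ee_pos: [563.1, -118.4, 7.5]
ee_rot: [180.0, -0.1, 166.9]
force: [-0.3, 0.6, 1.1]
gripper_width: 62.0
t 2.95 pos [ 563.1 -118.4    7.5] rot [ 1.7999e+02 -1.0000e-01  1.6689e+02] q [-13.  30. 104.   0.  46. -90.] w 62.0 F [-0.3  0.6  1.1]
tool mm [-0.1 -0.6  0.5] n 1 per row m [-0.0001 -0.0006  0.0005]
```

```bash
python3 -m creep '{"offset":[[0,0,0],[0,0,0],[0,0,0],[0,0,0],[0,0,0]],"rotation":[[0,0,0],[0,0,0],[0,0,0],[0,0,0],[0,0,0]]}' 1 20; python3 to.py 563 -119 90
```

```text
time_s: 3.58
ee_pos: [564.3, -119.5, 8.9]
ee_rot: [180.0, 0.1, 166.8]
force: [-0.7, -0.3, 6.1]
gripper_width: 35.4
t 3.58 pos [ 564.3 -119.5    8.9] rot [1.7999e+02 9.0000e-02 1.6683e+02] q [-13.  30. 104.   0.  46. -90.] w 35.4 F [-0.7 -0.3  6.1]
tool mm [  1.4   0.2 -81.1] n 2 per row m [ 0.0007  0.0001 -0.0406]
```

```bash
python3 -m creep '{"offset":[[0,0,-0.015],[0,0,-0.03],[0,0,-0.035],[0,0,0],[0,0,0]],"rotation":[[0,0,0],[0,0,0],[0,0,0],[0,0,0],[0,0,0]]}' ; python3 to.py 472 219.8 90;python3 w.py w2
```

```text
time_s: 4.2
ee_pos: [563.1, -119.2, 87.5]
ee_rot: [180.0, -0.1, 166.8]
force: [0.2, -0.9, -1.6]
gripper_width: 35.4
t 4.2 pos [ 563.1 -119.2   87.5] rot [ 1.8000e+02 -6.0000e-02  1.6683e+02] q [-13.  24. 100.   0.  56. -90.] w 35.4 F [ 0.2 -0.9 -1.6]
tool mm [165.9 309.3  -2.5] n 7 per row m [ 0.0237  0.0442 -0.0004]
```

View pics/w2.png

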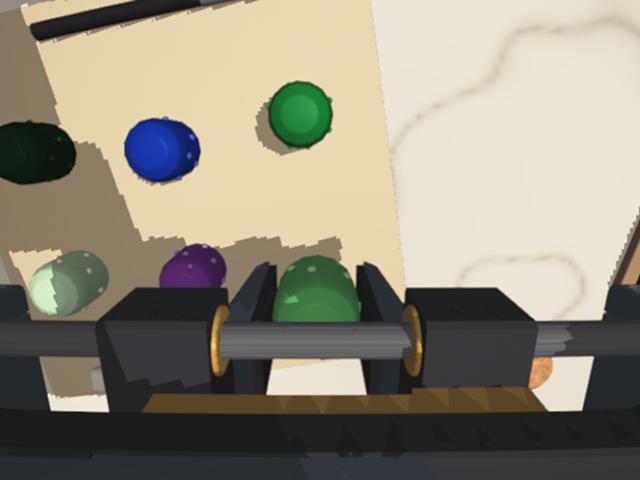

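```bash
python3 -m creep '{"offset":[[0.012,0.025,0],[0.0237,0.0442,0],[0.0265,0.048,0],[0.0265,0.048,0],[0.0265,0.048,0]],"rotation":[[0,0,0],[0,0,0],[0,0,0],[0,0,0],[0,0,0]]}' >/dev/null
python3 -m creep '{"offset":[[0.0265,0.048,0],[0.0160,0.03,0],[0.0082,0.0181,0],[0,0,0],[0,0,0]],"rotation":[[0,0,0],[0,0,0],[0,0,0],[0,0,0],[0,0,0]]}' >/dev/null
python3 to.py 472 219.8 90;python3 w.py w3
```

```text
t 5.5 pos [472.2 218.8  87.2] rot [-1.7992e+02 -8.0000e-02  1.6683e+02] q [ 24.  20. 107.  -0.  53. -53.] w 35.2 F [-0.   0.  -0.3]
tool mm [ 0.4  0.9 -2.8] n 1 per row m [ 0.0004  0.0009 -0.0028]
```

View pics/w3.png

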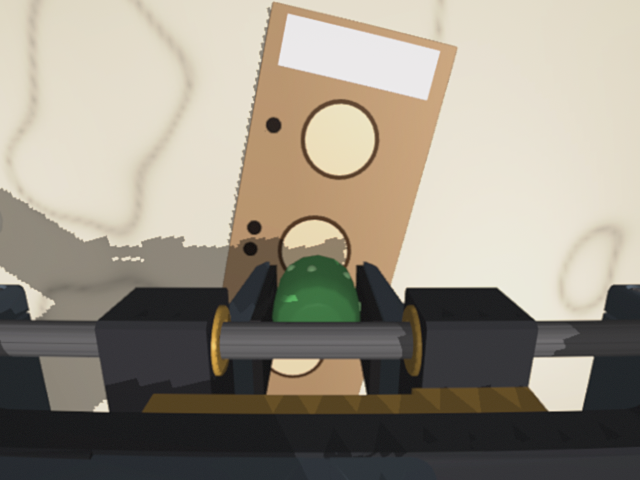

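```bash
python3 - <<'E'
from meas import *
import pickle
p=pickle.load(open('pics/w3.pkl','rb'))
f=cv2.imread('pics/w3.png'); hsv=cv2.cvtColor(f,cv2.COLOR_BGR2HSV); S=hsv[:,:,1].astype(int);V=hsv[:,:,2].astype(int)
print(hsv[139,340],hsv[180,300],hsv[235,320])
c,s=blob(hsv,340,139,36,(S<80)&(V>150)); c1=cast(p,*c,8); print('spot1',c,s,c1.round(1))
for (u,v) in [(274,125)]:
    c,s=blob(hsv,u,v,10,V<70); d=cast(p,*c,8);print(c,d.round(1),np.linalg.norm(d-c1))
c2=np.array([cast(p,u,v,8) for u,v in [(280,250),(314,217),(349,250)]]) # ring outer edge pts
print(c2.round(1))
from scipy.optimize import fsolve
A=2*(c2[1:,:2]-c2[0,:2]);b=(c2[1:,:2]**2).sum(1)-(c2[0,:2]**2).sum();print('spot2 circ',np.linalg.solve(A,b))
y=np.array([64.9,-31.2])/72
print('pred spot2',c1[:2]+72*y)
E
```

```text
[ 23  50 236] [ 16 101 185] [ 21  59 234]
spot1 [339.6428934  139.02715736] [ 305  104   70   72 3940] [407.4 247.9   8. ]
[273.13375796 124.59235669] [390.1 210.9   8. ] 40.92107439961419
[[467.  195.4   8. ]
 [450.8 221.9   8. ]
 [477.1 239.    8. ]]
spot2 circ [472.61053108 217.10503868]
pred spot2 [472.32248003 216.74788992]
```

```bash
python3 -m creep '{"offset":[[0,-0.0008,0.02],[0,0,0.03],[0,0,0.018],[0,0,0.0055],[0,0,0.0015]],"rotation":[[0,0,0],[0,0,0],[0,0,0],[0,0,0],[0,0,0]]}' 
python3 -m creep '{"offset":[[0,0,0]],"rotation":[[0,0,0]]}' 
```

```text
time_s: 6.18
ee_pos: [472.8, 218.4, 13.0]
ee_rot: [180.0, 0.0, 166.8]
force: [-0.7, -0.2, -1.2]
gripper_width: 35.6
time_s: 6.3
ee_pos: [473.1, 218.9, 13.6]
ee_rot: [180.0, 0.1, 166.8]
force: [0.4, -0.4, 0.2]
gripper_width: 35.0
```

```bash
python3 -m creep '{"offset":[[0,0,0.0007],[0,0,0]],"rotation":[[0,0,0],[0,0,0]]}'; python3 -m creep '{"offset":[[0,0,0],[0,0,0],[0,0,0],[0,0,0]],"rotation":[[0,0,0],[0,0,0],[0,0,0],[0,0,0]]}' 0.32 
python3 -m creep '{"offset":[[0,0,-0.015],[0,0,-0.03],[0,0,-0.035],[0,0,0]],"rotation":[[0,0,0],[0,0,0],[0,0,0],[0,0,0]]}'; python3 to.py 481 -108.5 88;python3 w.py w4
```

```text
time_s: 6.55
ee_pos: [473.0, 219.0, 12.9]
ee_rot: [180.0, 0.1, 166.8]
force: [0.5, -0.1, 1.1]
gripper_width: 35.6
time_s: 7.05
ee_pos: [472.4, 218.9, 12.2]
ee_rot: [180.0, -0.0, 166.8]
force: [-0.4, -0.4, -0.9]
gripper_width: 61.7
time_s: 7.55
ee_pos: [474.6, 219.8, 95.8]
ee_rot: [179.7, 0.3, 166.8]
force: [0.2, 0.0, 0.3]
gripper_width: 62.2
t 7.55 pos [474.6 219.8  95.8] rot [179.74   0.34 166.83] q [ 24.  20. 107.   0.  53. -53.] w 62.2 F [0.2 0.  0.3]
tool mm [ -81.  -318.2    7.8] n 6 per row m [-0.0135 -0.053   0.0013]
```

View pics/w4.png

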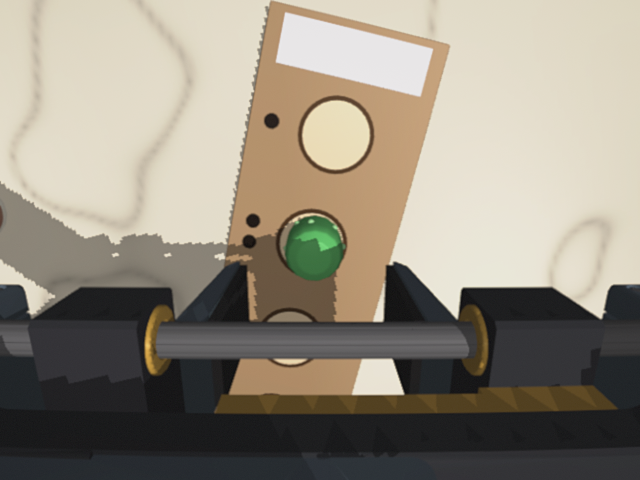

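```bash
python3 - <<'E'
from meas import *
import pickle
p=pickle.load(open('pics/w4.pkl','rb'))
f=cv2.imread('pics/w4.png'); hsv=cv2.cvtColor(f,cv2.COLOR_BGR2HSV); H,S,V=[hsv[:,:,i].astype(int) for i in range(3)]
c,s=blob(hsv,336,135,34,(S<80)&(V>150)); c1=cast(p,*c,8); print('spot1',c,c1.round(1))
c,s=blob(hsv,314,248,45,(H>48)&(H<85)&(S>100)); print('light',c,s,cast(p,*c,28).round(1))
print('ring2 center', cast(p,311.5,244,8).round(1), 'pred',c1[:2]+[64.9,-31.2])
cv2.imwrite('pics/w4c.png',cv2.resize(f[190:310,240:390],None,fx=4,fy=4))
E
```

```text
spot1 [335.89285714 134.95431894] [407.8 247.9   8. ]
light [313.60397112 248.97148014] [ 286  217   57   63 2770] [471.  218.9  28. ]
ring2 center [473.1 216.9   8. ] pred [472.6871207  216.73620051]
```

View pics/w4c.png

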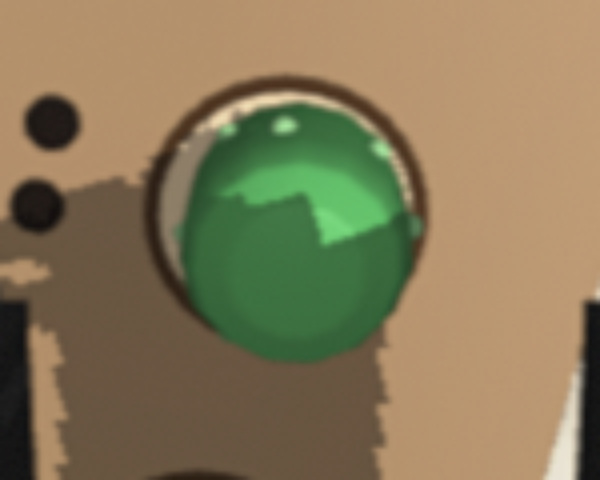

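```bash
python3 -m creep '{"offset":[[-0.008,-0.03,0],[-0.0135,-0.053,0],[-0.0150,-0.06,0],[-0.0150,-0.06,0],[-0.0150,-0.06,0]],"rotation":[[0,0,0],[0,0,0],[0,0,0],[0,0,0],[0,0,0]]}' >/dev/null
python3 -m creep '{"offset":[[-0.012,-0.04,0],[-0.004,-0.0144,0],[0,0,0],[0,0,0],[0,0,0]],"rotation":[[0,0,0],[0,0,0],[0,0,0],[0,0,0],[0,0,0]]}' >/dev/null
python3 to.py 480.5 -109 8;python3 w.py w5; cat > lump.py <<'E'
import sys,pickle
from meas import *
n,u,v,k,z=sys.argv[1],int(sys.argv[2]),int(sys.argv[3]),sys.argv[4],float(sys.argv[5])
p=pickle.load(open(f'pics/{n}.pkl','rb'))
f=cv2.imread(f'pics/{n}.png'); hsv=cv2.cvtColor(f,cv2.COLOR_BGR2HSV); H,S,V=[hsv[:,:,i].astype(int) for i in range(3)]
g=(H>42)&(H<90)
cond={'green':g&(S>95),'pale':g&(S>20),'dark':(V<65)&(S>60),'spot':(S<80)&(V>150)}[k]
c,s=blob(hsv,u,v,45,cond); print(c.round(1),s,cast(p,*c,z).round(1))
E
```

```text
t 8.85 pos [ 480.4 -107.7   92.1] rot [ 1.7998e+02 -3.0000e-02  1.6694e+02] q [-14.  18. 110.   0.  52. -91.] w 62.2 F [-0.4 -0.2 -0.1]
tool mm [-0.4 -1.3 84.1] n 2 per row m [-0.0002 -0.0006  0.0421]
```

View pics/w5.png

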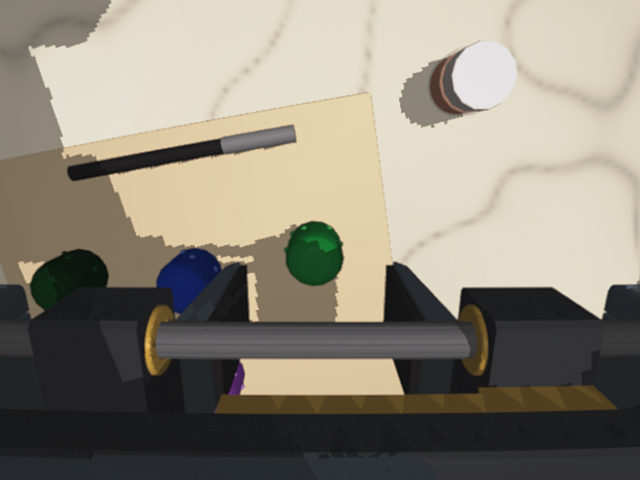

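```bash
python3 lump.py w5 315 253 green 24;  python3 -m creep '{"offset":[[0,-0.001,0.02],[0,0,0.035],[0,0,0.022],[0,0,0.007],[0,0,0]],"rotation":[[0,0,0],[0,0,0],[0,0,0],[0,0,0],[0,0,0]]}' 
python3 -m creep '{"offset":[[0,0,0],[0,0,0],[0,0,0],[0,0,0],[0,0,0]],"rotation":[[0,0,0],[0,0,0],[0,0,0],[0,0,0],[0,0,0]]}' 1 20
python3 -m creep '{"offset":[[0,0,-0.015],[0,0,-0.03],[0,0,-0.035],[0,0,0],[0,0,0]],"rotation":[[0,0,0],[0,0,0],[0,0,0],[0,0,0],[0,0,0]]}' ; python3 to.py 537.4 186 88;python3 w.py w6
```

```text
[313.9 253.4] [ 284  222   59   64 2825] [ 479.3 -109.3   24. ]
time_s: 9.52
ee_pos: [480.4, -109.6, 8.3]
ee_rot: [180.0, -0.0, 166.9]
force: [0.1, -1.0, -0.3]
gripper_width: 61.8
time_s: 10.15
ee_pos: [480.6, -110.0, 8.7]
ee_rot: [180.0, 0.1, 166.8]
force: [-1.7, 0.1, 6.9]
gripper_width: 35.3
time_s: 10.78
ee_pos: [479.6, -109.8, 87.9]
ee_rot: [180.0, -0.1, 166.8]
force: [-1.2, 0.2, -0.5]
gripper_width: 35.4
t 10.78 pos [ 479.6 -109.8   87.9] rot [ 1.8000e+02 -5.0000e-02  1.6683e+02] q [-14.  18. 111.   0.  51. -91.] w 35.4 F [-1.2  0.2 -0.5]
tool mm [ 1.110e+01  3.012e+02 -1.000e-01] n 6 per row m [ 0.0019  0.0502 -0.    ]
```

View pics/w6.png

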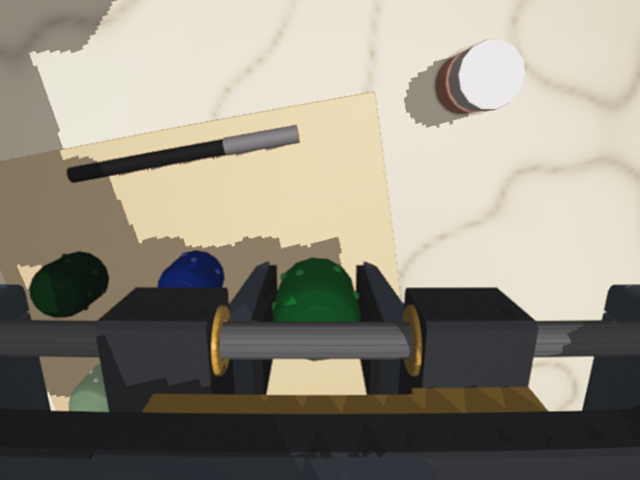

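```bash
python3 -m creep '{"offset":[[0.001,0.03,0],[0.002,0.05,0],[0.002,0.055,0],[0.002,0.055,0],[0.002,0.055,0]],"rotation":[[0,0,0],[0,0,0],[0,0,0],[0,0,0],[0,0,0]]}' >/dev/null
python3 -m creep '{"offset":[[0.0015,0.04,0],[0.0005,0.0162,0],[0,0,0],[0,0,0],[0,0,0]],"rotation":[[0,0,0],[0,0,0],[0,0,0],[0,0,0],[0,0,0]]}' >/dev/null
python3 to.py 537.4 186 12;python3 w.py w7
```

```text
t 12.07 pos [537.9 184.4  88.2] rot [-1.7998e+02 -2.0000e-02  1.6674e+02] q [ 18.  24. 101.  -0.  55. -59.] w 35.0 F [-0.5 -0.5 -0.4]
tool mm [ 0.9  1.4 76.2] n 2 per row m [0.0004 0.0007 0.0381]
```

View pics/w7.png

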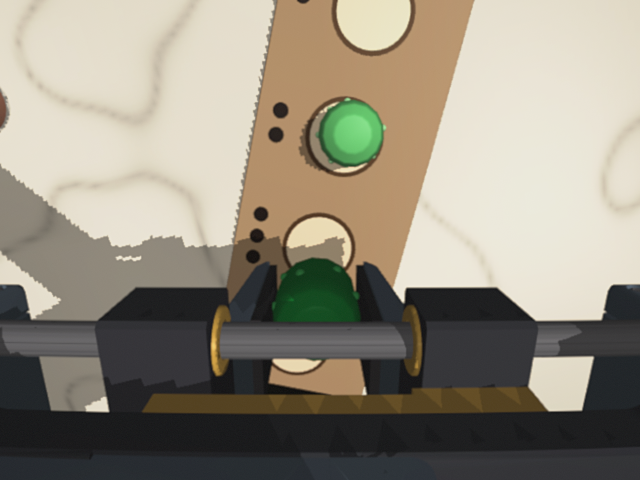

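```bash
python3 - <<'E'
from meas import *
import pickle
p=pickle.load(open('pics/w7.pkl','rb'))
c2=np.array([cast(p,u,v,8) for u,v in [(283,248),(319,213),(355,248)]])
A=2*(c2[1:,:2]-c2[0,:2]);b=(c2[1:,:2]**2).sum(1)-(c2[0,:2]**2).sum();x=np.linalg.solve(A,b);print(x,np.linalg.norm(c2[0,:2]-x))
E
```

```text
[537.74403874 185.89635849] 23.409797478437074
```

```bash
python3 -m creep '{"offset":[[0.0003,0.001,0.02],[0,0,0.03],[0,0,0.018],[0,0,0.006],[0,0,0.0018]],"rotation":[[0,0,0],[0,0,0],[0,0,0],[0,0,0],[0,0,0]]}' 
python3 -m creep '{"offset":[[0,0,0.0004],[0,0,0]],"rotation":[[0,0,0],[0,0,0]]}'; python3 -m creep '{"offset":[[0,0,0],[0,0,0],[0,0,0],[0,0,0]],"rotation":[[0,0,0],[0,0,0],[0,0,0],[0,0,0]]}' 0.32 
python3 -m creep '{"offset":[[0,0,-0.015],[0,0,-0.03],[0,0,-0.035],[0,0,0],[0,0,0]],"rotation":[[0,0,0],[0,0,0],[0,0,0],[0,0,0],[0,0,0]]}'; python3 to.py 464 -268.5 92;python3 w.py w8
```

```text
time_s: 12.75
ee_pos: [538.1, 186.4, 12.7]
ee_rot: [-180.0, -0.0, 166.8]
force: [-3.4, -2.2, 6.7]
gripper_width: 35.6
time_s: 13.0
ee_pos: [538.8, 187.0, 12.8]
ee_rot: [179.9, 0.1, 166.8]
force: [0.7, 0.1, 1.5]
gripper_width: 35.3
time_s: 13.5
ee_pos: [538.1, 186.9, 12.0]
ee_rot: [180.0, 0.0, 166.8]
force: [0.9, 0.8, -1.0]
gripper_width: 62.2
time_s: 14.12
ee_pos: [537.8, 186.7, 92.2]
ee_rot: [180.0, -0.0, 166.8]
force: [1.1, 0.3, -0.1]
gripper_width: 62.0
t 14.12 pos [537.8 186.7  92.2] rot [ 1.8000e+02 -1.0000e-02  1.6683e+02] q [ 18.  24. 100.   0.  56. -59.] w 62.0 F [ 1.1  0.3 -0.1]
tool mm [-3.190e+01 -4.601e+02  2.000e-01] n 9 per row m [-0.0035 -0.0511  0.    ]
```

View pics/w8.png

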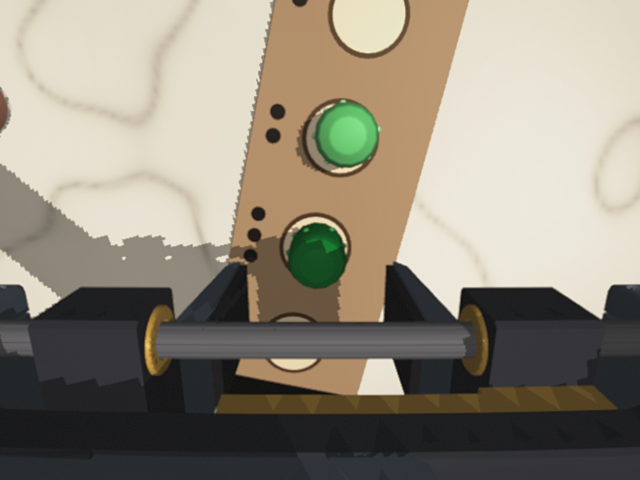

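```bash
python3 -m creep '{"offset":[[-0.002,-0.03,0],[-0.0035,-0.052,0],[-0.004,-0.06,0],[-0.004,-0.06,0],[-0.004,-0.06,0]],"rotation":[[0,0,0],[0,0,0],[0,0,0],[0,0,0],[0,0,0]]}' >/dev/null
python3 -m creep '{"offset":[[-0.004,-0.06,0],[-0.004,-0.06,0],[-0.004,-0.05,0],[-0.0024,-0.0281,0],[0,0,0]],"rotation":[[0,0,0],[0,0,0],[0,0,0],[0,0,0],[0,0,0]]}' >/dev/null
python3 -m creep '{"offset":[[0,0,0],[0,0,0]],"rotation":[[0,0,0],[0,0,0]]}' >/dev/null
python3 to.py 464 -268.5 8;python3 w.py w9
```

```text
t 15.68 pos [ 464.4 -267.1   91.7] rot [ 1.7996e+02 -5.0000e-02  1.6692e+02] q [ -31.   21.  105.    0.   54. -108.] w 62.2 F [-0.1  0.8 -0.2]
tool mm [ 0.  -1.5 83.7] n 2 per row m [ 0.     -0.0007  0.0419]
```

View pics/w9.png

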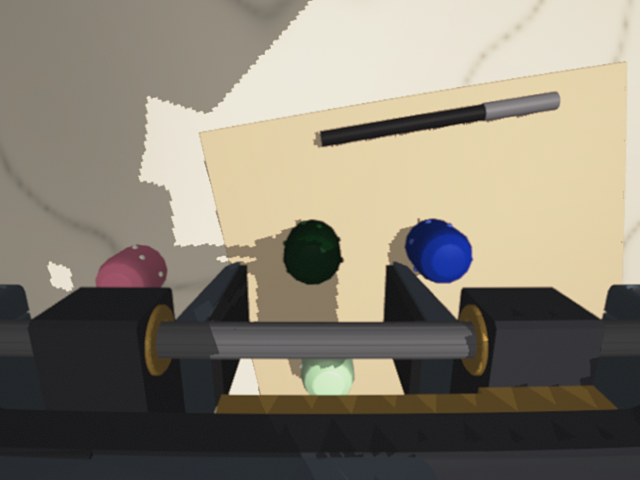

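```bash
python3 lump.py w9 313 251 dark 24;  python3 -m creep '{"offset":[[0.0005,-0.0015,0.02],[0,0,0.035],[0,0,0.022],[0,0,0.007],[0,0,0]],"rotation":[[0,0,0],[0,0,0],[0,0,0],[0,0,0],[0,0,0]]}' 
python3 -m creep '{"offset":[[0,0,0],[0,0,0],[0,0,0],[0,0,0],[0,0,0]],"rotation":[[0,0,0],[0,0,0],[0,0,0],[0,0,0],[0,0,0]]}' 1 20
python3 -m creep '{"offset":[[0,0,-0.015],[0,0,-0.03],[0,0,-0.035],[0,0,0],[0,0,0]],"rotation":[[0,0,0],[0,0,0],[0,0,0],[0,0,0],[0,0,0]]}' ; python3 to.py 602.5 154.7 88;python3 w.py w10
```

```text
[311.8 252.2] [ 284  220   59   64 2874] [ 462.  -269.7   24. ]
time_s: 16.35
ee_pos: [463.8, -269.4, 8.1]
ee_rot: [180.0, -0.0, 166.9]
force: [0.0, 1.1, -0.1]
gripper_width: 61.7
time_s: 16.98
ee_pos: [463.8, -269.9, 8.6]
ee_rot: [-180.0, 0.1, 166.8]
force: [-1.1, 0.2, 5.9]
gripper_width: 35.4
time_s: 17.6
ee_pos: [463.0, -269.4, 87.7]
ee_rot: [180.0, -0.1, 166.8]
force: [-0.7, -0.4, -0.6]
gripper_width: 34.9
t 17.6 pos [ 463.  -269.4   87.7] rot [ 1.7998e+02 -6.0000e-02  1.6683e+02] q [ -31.   21.  105.    0.   54. -108.] w 34.9 F [-0.7 -0.4 -0.6]
tool mm [-3.930e+01  4.447e+02 -3.000e-01] n 9 per row m [-0.0044  0.0494 -0.    ]
```

View pics/w10.png

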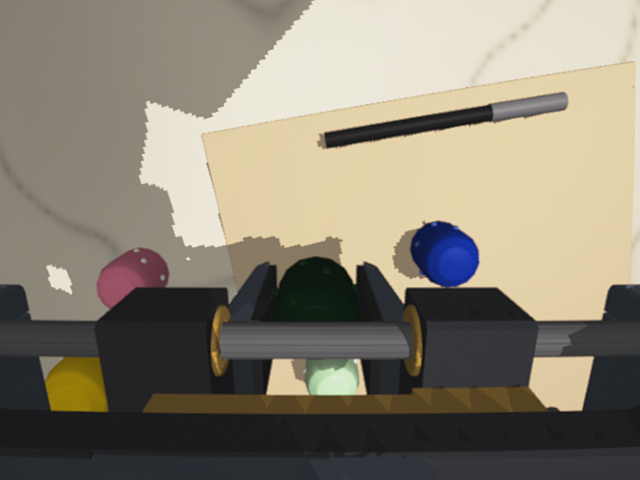

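```bash
python3 -m creep '{"offset":[[-0.0025,0.03,0],[-0.0045,0.05,0],[-0.005,0.057,0],[-0.005,0.057,0],[-0.005,0.057,0]],"rotation":[[0,0,0],[0,0,0],[0,0,0],[0,0,0],[0,0,0]]}' >/dev/null
python3 -m creep '{"offset":[[-0.005,0.057,0],[-0.005,0.057,0],[-0.0045,0.05,0],[-0.0028,0.0297,0],[0,0,0]],"rotation":[[0,0,0],[0,0,0],[0,0,0],[0,0,0],[0,0,0]]}' >/dev/null
python3 -m creep '{"offset":[[0,0,0],[0,0,0]],"rotation":[[0,0,0],[0,0,0]]}' >/dev/null
python3 to.py 602.5 154.7 12;python3 w.py w11
```

```text
t 19.15 pos [602.5 153.   87.7] rot [-1.7996e+02 -6.0000e-02  1.6676e+02] q [ 13.  28.  93.  -0.  59. -64.] w 35.5 F [-0.4 -0.4 -0.4]
tool mm [ 0.4  1.7 75.7] n 2 per row m [0.0002 0.0008 0.0378]
```

View pics/w11.png

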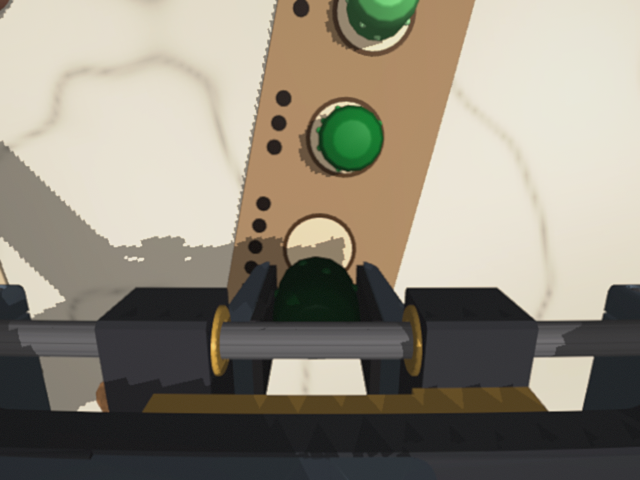

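```bash
python3 -m creep '{"offset":[[0.0003,0.001,0.02],[0,0,0.03],[0,0,0.018],[0,0,0.006],[0,0,0.0016]],"rotation":[[0,0,0],[0,0,0],[0,0,0],[0,0,0],[0,0,0]]}' 
python3 -m creep '{"offset":[[0,0,0.0004],[0,0,0]],"rotation":[[0,0,0],[0,0,0]]}'; python3 -m creep '{"offset":[[0,0,0],[0,0,0],[0,0,0],[0,0,0]],"rotation":[[0,0,0],[0,0,0],[0,0,0],[0,0,0]]}' 0.32 
python3 -m creep '{"offset":[[0,0,-0.015],[0,0,-0.03],[0,0,-0.035],[0,0,0],[0,0,0]],"rotation":[[0,0,0],[0,0,0],[0,0,0],[0,0,0],[0,0,0]]}'; python3 to.py 545.5 -277 92;python3 w.py w12
```

```text
time_s: 19.82
ee_pos: [603.4, 155.2, 12.7]
ee_rot: [180.0, 0.0, 166.8]
force: [0.5, -0.6, -0.5]
gripper_width: 35.8
time_s: 20.08
ee_pos: [603.6, 155.5, 12.8]
ee_rot: [180.0, 0.1, 166.8]
force: [0.6, -0.5, -1.9]
gripper_width: 35.2
time_s: 20.58
ee_pos: [603.1, 155.4, 12.1]
ee_rot: [180.0, 0.0, 166.8]
force: [0.1, -0.7, 0.1]
gripper_width: 62.3
time_s: 21.2
ee_pos: [602.7, 155.3, 92.2]
ee_rot: [180.0, -0.0, 166.8]
force: [-0.5, -0.3, -0.4]
gripper_width: 62.0
t 21.2 pos [602.7 155.3  92.2] rot [ 1.8000e+02 -1.0000e-02  1.6684e+02] q [ 13.  28.  93.   0.  59. -63.] w 62.0 F [-0.5 -0.3 -0.4]
tool mm [-4.28e+01 -4.34e+02  2.00e-01] n 8 per row m [-0.0053 -0.0542  0.    ]
```

View pics/w12.png

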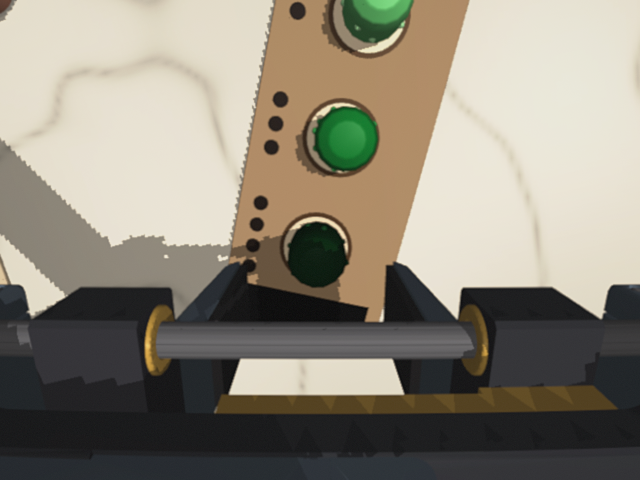

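Darkest stands centred on spot 4 (317,251). Now to the palest.

```bash
python3 -m creep '{"offset":[[-0.003,-0.03,0],[-0.005,-0.05,0],[-0.0055,-0.055,0],[-0.0055,-0.055,0],[-0.0055,-0.055,0]],"rotation":[[0,0,0],[0,0,0],[0,0,0],[0,0,0],[0,0,0]]}' >/dev/null
python3 -m creep '{"offset":[[-0.0055,-0.055,0],[-0.0055,-0.055,0],[-0.005,-0.05,0],[-0.0023,-0.029,0],[0,0,0]],"rotation":[[0,0,0],[0,0,0],[0,0,0],[0,0,0],[0,0,0]]}' >/dev/null
python3 -m creep '{"offset":[[0,0,0],[0,0,0]],"rotation":[[0,0,0],[0,0,0]]}' >/dev/null
python3 to.py 545.5 -277 8;python3 w.py w13
```

```text
t 22.75 pos [ 545.9 -275.6   91.7] rot [ 1.7997e+02 -5.0000e-02  1.6692e+02] q [ -28.   27.   94.    0.   58. -105.] w 62.4 F [-0.1 -0.6 -0.8]
tool mm [ 0.1 -1.4 83.7] n 2 per row m [ 0.     -0.0007  0.0418]
```

View pics/w13.png

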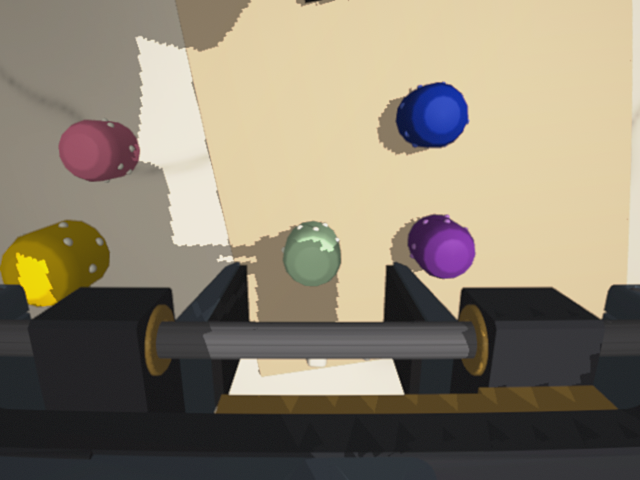

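```bash
python3 lump.py w13 312 253 pale 24;  python3 -m creep '{"offset":[[0.0003,-0.0015,0.02],[0,0,0.035],[0,0,0.022],[0,0,0.007],[0,0,0]],"rotation":[[0,0,0],[0,0,0],[0,0,0],[0,0,0],[0,0,0]]}' 
python3 -m creep '{"offset":[[0,0,0],[0,0,0],[0,0,0],[0,0,0],[0,0,0]],"rotation":[[0,0,0],[0,0,0],[0,0,0],[0,0,0],[0,0,0]]}' 1 20
python3 -m creep '{"offset":[[0,0,-0.015],[0,0,-0.03],[0,0,-0.035],[0,0,0],[0,0,0]],"rotation":[[0,0,0],[0,0,0],[0,0,0],[0,0,0],[0,0,0]]}' ; python3 to.py 407.8 248.2 88;python3 w.py w14
```

```text
[311.7 254.3] [ 284  222   56   64 2813] [ 544.8 -278.6   24. ]
time_s: 23.42
ee_pos: [545.5, -278.0, 8.2]
ee_rot: [180.0, -0.0, 166.9]
force: [-0.1, 0.0, 0.5]
gripper_width: 61.7
time_s: 24.05
ee_pos: [545.5, -278.5, 8.6]
ee_rot: [-180.0, 0.1, 166.8]
force: [-1.1, -0.1, 5.0]
gripper_width: 35.2
time_s: 24.68
ee_pos: [544.6, -278.0, 87.5]
ee_rot: [180.0, -0.1, 166.8]
force: [-0.5, -0.5, -1.2]
gripper_width: 35.3
t 24.68 pos [ 544.6 -278.    87.5] rot [ 1.7998e+02 -7.0000e-02  1.6683e+02] q [ -28.   27.   95.    0.   58. -105.] w 35.3 F [-0.5 -0.5 -1.2]
tool mm [253.1 481.3  -0.5] n 10 per row m [ 0.0253  0.0481 -0.0001]
```

View pics/w14.png

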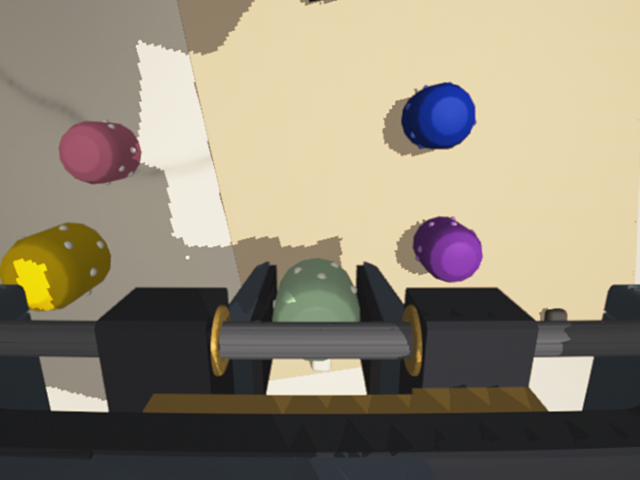

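```bash
python3 -m creep '{"offset":[[0.015,0.029,0],[0.024,0.046,0],[0.028,0.053,0],[0.028,0.053,0],[0.028,0.053,0]],"rotation":[[0,0,0],[0,0,0],[0,0,0],[0,0,0],[0,0,0]]}' >/dev/null
python3 -m creep '{"offset":[[0.028,0.053,0],[0.028,0.053,0],[0.028,0.053,0],[0.026,0.050,0],[0.015,0.03,0]],"rotation":[[0,0,0],[0,0,0],[0,0,0],[0,0,0],[0,0,0]]}' >/dev/null
python3 -m creep '{"offset":[[0.0051,0.0093,0],[0,0,0],[0,0,0]],"rotation":[[0,0,0],[0,0,0],[0,0,0]]}' >/dev/null
python3 to.py 407.8 248.2 12;python3 w.py w15
```

```text
t 26.35 pos [408.6 247.7  87.7] rot [-1.7994e+02 -4.0000e-02  1.6677e+02] q [ 30.  17. 112.  -0.  51. -47.] w 35.3 F [ 0.6  0.2 -1.1]
tool mm [ 0.9  0.3 75.7] n 2 per row m [0.0005 0.0002 0.0378]
```

View pics/w15.png

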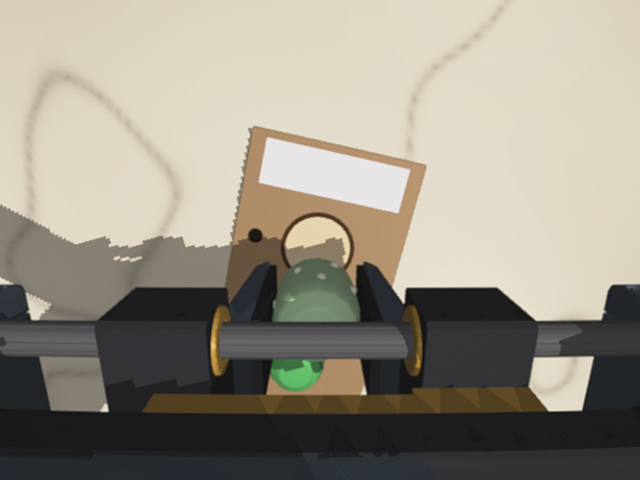

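```bash
python3 -m creep '{"offset":[[0.0008,0,0.02],[0,0,0.03],[0,0,0.018],[0,0,0.006],[0,0,0.0016]],"rotation":[[0,0,0],[0,0,0],[0,0,0],[0,0,0],[0,0,0]]}' 
python3 -m creep '{"offset":[[0,0,0.0004],[0,0,0]],"rotation":[[0,0,0],[0,0,0]]}'; python3 -m creep '{"offset":[[0,0,0],[0,0,0],[0,0,0],[0,0,0]],"rotation":[[0,0,0],[0,0,0],[0,0,0],[0,0,0]]}' 0.32 
python3 -m creep '{"offset":[[0,0,-0.015],[0,0,-0.03],[0,0,-0.035],[0,0,-0.04],[0,0,-0.04]],"rotation":[[0,0,0],[0,0,0],[0,0,0],[0,0,0],[0,0,0]]}'
python3 -m creep '{"offset":[[0,0.05,0],[0,0.06,0],[0,0.06,0],[0,0.05,0],[0,0,0]],"rotation":[[0,0,0],[0,0,0],[0,0,0],[0,0,0],[0,0,0]]}'
python3 - <<'E'
from h import *
save('top1',grab_frame('top'));save('scene1',grab_frame('scene'))
f=cv2.imread('pics/top1.png')
c=cv2.resize(f[170:330,130:480],None,fx=2.28,fy=2.28,interpolation=cv2.INTER_CUBIC); cv2.imwrite('pics/crop1.png',np.clip(c*1.6,0,255).astype(np.uint8))
E
```

```text
time_s: 27.02
ee_pos: [408.1, 248.5, 12.6]
ee_rot: [-180.0, -0.0, 166.8]
force: [-1.4, -3.3, 6.3]
gripper_width: 35.4
time_s: 27.28
ee_pos: [408.4, 249.3, 12.6]
ee_rot: [179.9, 0.1, 166.8]
force: [0.5, 0.3, 0.3]
gripper_width: 35.5
time_s: 27.78
ee_pos: [407.9, 249.1, 12.1]
ee_rot: [180.0, 0.0, 166.8]
force: [1.3, 1.0, -0.1]
gripper_width: 62.1
time_s: 28.4
ee_pos: [407.6, 248.9, 173.2]
ee_rot: [-180.0, -0.0, 166.8]
force: [-0.5, 0.9, -0.5]
gripper_width: 62.1
time_s: 29.02
ee_pos: [458.0, 466.2, 170.7]
ee_rot: [180.0, -0.0, 167.0]
force: [-1.0, -0.6, -0.4]
gripper_width: 61.8
```

View pics/crop1.png

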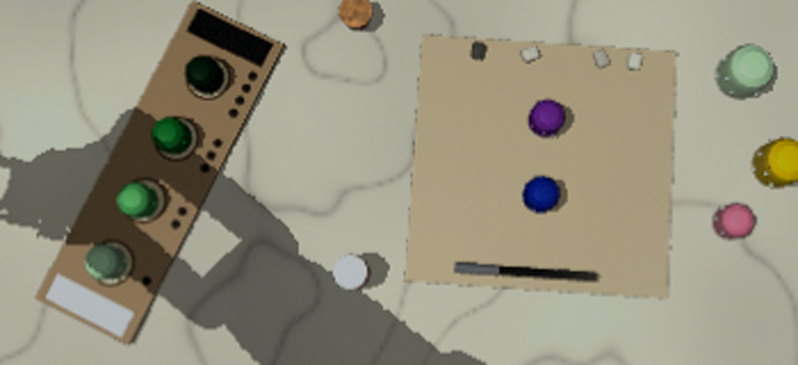

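View pics/scene1.png

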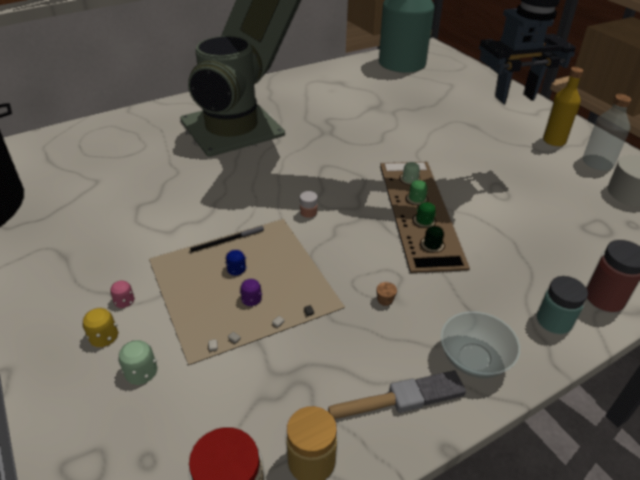

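```bash
python3 - <<'E'
from meas import *
ref={'top':[(408.8,250.2),(473.8,219),(538.5,187.8),(603.5,156.7)],'scene':[(404.7,252.1),(470.1,220.5),(535.2,189.2),(600.7,157.5)]}
sd={'top':[(177,284),(191,257),(206,230),(221,203),(369,221),(367,255)],'scene':[(412,173),(418,191),(426,213),(433,238),(251,292),(236,262)]}
for n in sd:
    f=cv2.imread(f'pics/{n}1.png');hsv=cv2.cvtColor(f,cv2.COLOR_BGR2HSV);H,S,V=[hsv[:,:,i].astype(int) for i in range(3)];p=camera_params(n)
    g=(H>45)&(H<90)
    for i,(u,v) in enumerate(sd[n]):
        cond=[g&(S>20),g&(S>60),g&(S>90),V<42,(H>125)&(H<160)&(S>80),(H>100)&(H<125)&(S>100)][i]
        c,s=blob(hsv,u,v,13 if i<4 else 22,cond); x=cast(p,*c,28 if i<4 else 24)
        print(n,i+1,c.round(1),s,x.round(1),(x[:2]-ref[n][i]).round(1) if i<4 else '')
E
```

```text
top 1 [176.  284.6] [168 277  18  15 210] [409.  249.5  28. ] [ 0.2 -0.7]
top 2 [189.8 257.4] [181 250  18  16 225] [471.9 220.2  28. ] [-1.9  1.2]
top 3 [204.8 229.1] [197 222  17  16 212] [538.3 187.8  28. ] [-0.2 -0. ]
top 4 [221.  202.1] [211 194  22  17 267] [602.7 152.2  28. ] [-0.8 -4.5]
top 5 [369.3 221.3] [362 214  16  16 194] [ 559.3 -195.9   24. ] 
top 6 [366.8 254.8] [359 248  16  15 190] [ 480.5 -189.4   24. ] 
scene 1 [411.6 174. ] [403 163  20  24 298] [416.7 245.9  28. ] [12.  -6.2]
scene 2 [417.9 191.1] [409 179  18  25 357] [473.  219.3  28. ] [ 2.9 -1.2]
scene 3 [425.6 212.8] [416 201  20  24 366] [538.3 187.9  28. ] [ 3.1 -1.3]
scene 4 [433.5 237.4] [424 226  20  24 371] [604.2 154.6  28. ] [ 3.5 -2.9]
scene 5 [250.5 292.2] [241 279  20  27 444] [ 561.6 -198.2   24. ] 
scene 6 [235.4 262.2] [227 250  18  25 384] [ 482.8 -191.4   24. ]
```

```bash
python3 - <<'E'
import cv2
f=cv2.imread('pics/scene1.png'); cv2.imwrite('pics/sc1.png',cv2.resize(f[150:270,370:480],None,fx=5,fy=5,interpolation=cv2.INTER_CUBIC))
E
```

```text
(no output)
```

View pics/sc1.png

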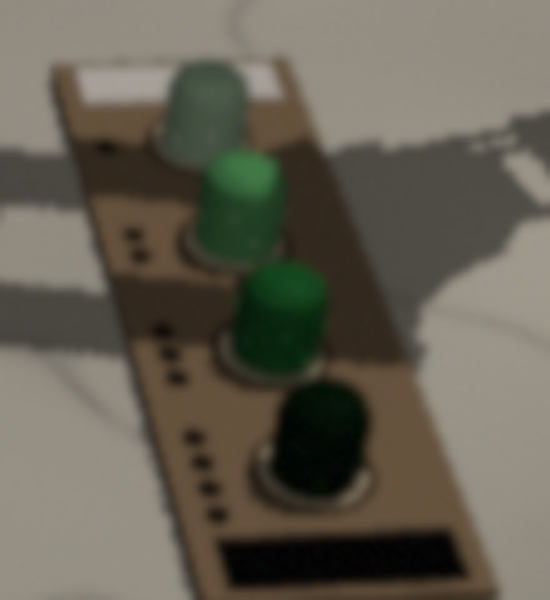

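```bash
python3 -c "
from h import *
s=env.state();print(s['time_s'],s['ee_pos'],s['qvel'].round(2));env.job_done()"
```

```text
29.125 [457.41292764 462.82438892 171.25168359] [-1.07 -1.41  1.32  0.09  0.12  0.06]
the job is handed in; nothing more can be done
```

I moved the four green lumps onto the board in order of shade and handed the job in at about 29 s: palest on spot 1, light on 2, medium on 3 and darkest on 4. All are released, and the gripper is clear of everything.

**Placement:** The last top view put palest, light and medium within about 2.5 mm of their marks. It read the darkest 4.5 mm off, but its mask took in some dark pixels nearby. The wrist view showed it centred. All four looked upright.

**Violet and blue:** Both read the same positions, within 0.1 mm, as before the work started.

**Disagreement between cameras:** In the scene view, light, medium and darkest read 3 to 4.5 mm off. It read palest at about 13 mm, which would miss the 12 mm limit. I judged that a masking error: the light lump partly hides palest there and the search window was tight. An enlarged crop showed it sitting on its mark like the others, and the top view agreed.

**Calibration:** The wrist camera placed the marks 2 to 3 mm lower in y than the fixed cameras. I placed the last three lumps by the wrist view.

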